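# Unscrew the topping shaker and pour out the last hazelnuts

## Robot

A 6-joint arm with a two-finger parallel gripper is mounted at the origin on a cart in front of the work surface, level with it; the furniture and walls round the work are solid. World frame = base frame: x ahead of the robot, y to its left, z up, the work surface at z = 0. Lengths are in m, angles in rad, forces in N, time in s.
With the tool pointing down it reaches from about 0.25 to 0.775 m from the base axis. Payload 4 kg.
Tool frame: the origin (TCP) lies midway between the tips of the shut fingers; the grasp point (between the pads) lies 19 mm behind it; z points along the fingers, y is the direction in which the jaws open and shut (so a half turn about z gives the same grasp; the last joint's range is limited). The gripper opens to 85 mm and grips with 20 to 120 N. Pads are 22 mm wide; open, the fingers measure 114 mm over their backs; the gripper's body (76 mm by 85 mm) begins 54 mm behind the grasp point. The pads swing forward as they close: fully open they stand 13 mm farther back than shut.
Start: joints at [1.227, 0.087, 1.371, -0, 1.684, -0.103], TCP at [0.131, 0.534, 0.231] pointing down, gripper open.
Joint ranges: [-3.1, 3.1], [-0.76, 2.03], [0.27, 2.55], [-1.08, 4.22], [0.17, 2.65], [-2.57, 2.57]. Speed limits (rad/s): [2.79, 2.79, 3.14, 3.14, 3.14, 3.14].

## Interface

Orientations are given as a rotation vector (axis times angle).
In Python, from plant import * gives the robot as it stands.
- The arm moves only by the tool carry_out, never from a script. Its arguments are lists of equal length, an entry for each row: "xyz": the shift along the world's x, y, z in mm, a list of three; "rot": the turn, a rotation vector about the world's x, y, z in rad, a list of three; "grip": the opening, from 0 (shut) to 1 (fully open). In form: {"xyz": [[x, y, z], ...], "rot": [[rx, ry, rz], ...], "grip": [grip, ...]}. A call has 1 to 20 rows; each row is the pose to reach, as a shift and turn from the pose commanded when the call began; what a row does not reach only later rows make up. A row lasts 1/12 s, in which the tool goes at most 41.7 mm and 7.16 degrees, less where a joint would pass 70% of its speed; a pose out of reach is approached as far as the arm can. A call with a gripper value outside its range is refused whole. The fingers move at their own pace and stop on an object; the grip force is fixed at half the most. Time passes only in rows, so rows that repeat a pose let the fingers close. It gives the time, the measured TCP pose, the force and the opening at its end, in the units of the state.
- state(): the state, without advancing time (a new reading comes with each control period).
- snapshot(name): name is "scene" or "top" or "wrist"; returns a dict with "frame" (420x560x3 uint8, red, green, blue), "K" (3x3 intrinsics, pixels), "extrinsics" (4x4, takes a point from world to camera coordinates). Camera axes: x right, y down, z forward; pixel columns grow to the right and rows downward; lengths in m; the calibration is good to about 2 mm. A picture is of the moment at which its call begins. There is no depth.
- job_done(): hands the job in, once; it reports no verdict.
The state is a dict: "t": time; "q": joint angles; "qvel": joint speeds; "effort": joint torques, N m; "position": TCP position; "tool_rot": TCP orientation; "force": force on the tool from outside, world axes, zero at the start; "moment": the same for the moment, N m; "finger_gap": opening from 0.0 (shut) to 1.0 (fully open).
Only numpy, scipy, OpenCV 4.12 (cv2) and the standard library are available. Lean on these libraries where they do the work, as an engineer would, in place of code of your own. Each camera call takes 0.05 s, during which the arm holds its last target. There are 200 camera calls.

## Task

The last three hazelnuts in the glass topping shaker are too big for the holes in its metal cap. With the shaker standing in its wooden stand, unscrew the cap and lay it flat on the worktop; then lift the open jar out and pour all three nuts into the white bowl, without handling the nuts. Finish with the empty jar standing upright on the worktop clear of the stand and the bowl, leave the bowl where it stands and the other jars alone.

Things in the scene. Friction and masses are not known exactly. Their poses are not given: they have to be found in the camera images.
- stand: Light wooden block stand, fixed, 82 (x) x 160 (y) x 46 (z) mm, with two square pockets 55 mm wide and 36 mm deep side by side along its y. Origin: centre of its underside; z up. The shaker stands in the pocket at y = -37.5 mm; the one at y = +37.5 mm is empty. The worktop in front of it (x 0.3 m to the stand, y 0.03 to 0.33 m) is clear for putting things down.
- pocket (a point): Centre of the floor of the shaker's pocket, 10 mm above the worktop, 36 mm below the stand's top. The jar fits with 1.5 mm of play on each side: the pocket keeps it from turning, but nothing holds it down, so a cap pulled up before its thread is free lifts the jar.
- jar: Clear glass shaker jar, loose, 0.2 to 0.33 kg: body 52 x 52 mm square and 72 mm high, then a round neck of 44 mm diameter to the rim at 92 mm; straight round bore of 38 mm, floor at 5 mm. Origin: centre of its underside; z towards the mouth, x and y square to its four flat sides, of which 36 mm stand above the stand's top; grip these, from above or leaning up to 45 degrees.
- jar_mouth (a point): Centre of the jar's rim, 92 mm above the jar's origin. The neck below it carries a right-hand two-start thread, 49 mm over the thread, lead 12 mm a turn.
- cap: Round aluminium shaker cap, 58 mm in diameter, 24 mm high, 0.06 kg, fluted side, five 8 mm holes in its top, hollow below. Origin: centre of its open underside; z towards the holes. Screwed on, its underside is about 73 mm above the jar's origin and 1 mm clear of the jar's shoulder; its side is the place to grip.
- cap_top (a point): Centre of the cap's top, 24 mm above its origin, 107 mm above the worktop at the start. The cap unscrews anticlockwise seen from above, rising 12 mm a turn. A springy seal makes it stiff at first (0.1 to 0.25 N m), then easy. Tightness varies: the thread lets go after 2.0 to 2.7 rad, more than one wrist turn, so let go and take it again; once free only its weight resists lifting.
- nut0: Whole hazelnut, 17 mm across, 10 g, loose; at the start it lies on the floor inside the jar. Origin: its centre; its axes turn as it rolls.
- nut1: Second hazelnut, like the first.
- nut2: Third hazelnut, like the first.
- bowl: White ceramic bowl, loose, 0.3 kg, 130 mm across the rim, 48 mm high, inside floor at 5 mm. Origin: centre of its underside; z up. Round about, fixed: a cutlery tray 17 mm high between bowl and robot (x 0.31 to 0.53, y -0.26 to -0.01 m), mugs 95 mm high at x > 0.74, y < -0.20 m, a tin 120 mm high at x 0.82, y 0.075 m.
- spice_0: Bystander: small glass spice jar with a red cap, 45 mm in diameter, 106 mm high. Origin: centre of its underside.
- spice_1: Bystander: a second spice jar of the same shape. Origin: centre of its underside. Fixed furniture near the work: a drawer chest 175 mm high (x > 0.64, y 0.12 to 0.38 m) and a microwave oven 255 mm high (x > 0.44, y < -0.43 m).
- pink_salt: Bystander: pale pink round pot, 55 mm in diameter, 92 mm high. Origin: centre of its underside.
Mind the look-alikes: they are no part of the job. What is meant by the cap is not black, blue or pink, and is the larger of those in its own colour.

How it is judged:
By the outcome, as a careful person would: the job done as asked, in the order asked, and still so for the second after the job is handed in, with the robot touching nothing.
It also fails if it takes over 72 s, if anything falls off the work surface, if the arm or the gripper's body presses on something with over 40 N, if the wrist force passes 120 N, or if a joint passes its speed limit or range.

## Working session

There is one attempt and no reset: what is moved stays moved. The work goes in short steps, Python scripts to look and compute and a tool call to move; the robot and the scene stay as the last step left them, time stands still between calls to the robot, and variables do not carry over. Pictures are saved under pics/ and viewed, about 8 in all and at most 12, crops included, and the job is handed in when it is done.

Besides the shell and the picture viewer there is one more tool, called after "Request:" as a command line: name --argument value ..., lists and objects as JSON in quotes. carry_out: Moves the arm, as the interface text tells. Its arguments: {"type":"object","properties":{"xyz":{"type":"array","items":{"type":"array","items":{"type":"number"}}},"rot":{"type":"array","items":{"type":"array","items":{"type":"number"}}},"grip":{"type":"array","items":{"type":"number"}}},"required":["xyz","rot","grip"]}

```bash
mkdir -p pics; ls
cat > h.py <<'E'
from plant import *
import numpy as np, cv2
def snap(n,save=None):
    s=snapshot(n)
    if save: cv2.imwrite('pics/'+save,s['frame'][:,:,::-1])
    return s
def ray(s,u,v,z):
    K,E=s['K'],s['extrinsics'];R,t=E[:3,:3],E[:3,3]
    d=R.T@np.linalg.inv(K)@np.array([u,v,1.]);c=-R.T@t
    return c+d*(z-c[2])/d[2]
def proj(s,p):
    E=s['extrinsics'];q=s['K']@(E[:3,:3]@np.array(p)+E[:3,3]);return q[:2]/q[2]
E
python3 - <<'E'
from h import *
import pickle
a=snap('scene','scene0.png');b=snap('top','top0.png')
pickle.dump((a,b),open('s0.pkl','wb'))
print(state())
for s in(a,b): print(s['K'],s['extrinsics'])
cv2.imwrite('pics/both0.png',cv2.resize(np.vstack([a['frame'],b['frame']])[:,:,::-1],None,fx=.71,fy=.71))
E
```

```text
pics
{'t': 0.1, 'q': array([ 1.22691992e+00,  8.79319705e-02,  1.37212529e+00,  1.72120802e-05,
        1.68360317e+00, -1.03084188e-01]), 'qvel': array([ 0.00054349, -0.00149477, -0.00451306, -0.00062003,  0.00030261,
       -0.00014133]), 'effort': array([ 3.35759374e-03, -3.53015220e+01, -3.14219749e+01, -6.39614723e-05,
        7.86123943e-03,  6.46423331e-06]), 'position': array([0.13099748, 0.53370784, 0.23021712]), 'tool_rot': array([-0.37726219, -3.11837837,  0.00316085]), 'force': array([ 0.03928579, -0.5467288 ,  0.5288741 ]), 'moment': array([-0.00491596,  0.01755878,  0.03931239]), 'finger_gap': 1.0058113863600195}
[[467.32960572   0.         267.61593718]
 [  0.         467.32960572 214.89023814]
 [  0.           0.           1.        ]] [[ 0.53531278 -0.84464883 -0.00293073 -0.21148138]
 [-0.61730019 -0.38885311 -0.68391062  0.47225581]
 [ 0.57652468  0.36791523 -0.72955992  0.5921978 ]
 [ 0.          0.          0.          1.        ]]
[[479.18509969   0.         273.3087844 ]
 [  0.         479.18509969 206.10934026]
 [  0.           0.           1.        ]] [[-0.01373694 -0.99956347 -0.02615644  0.1415794 ]
 [-0.99463128  0.01634309 -0.10218372  0.5810955 ]
 [ 0.10256659  0.02461232 -0.99442161  0.99032611]
 [ 0.          0.          0.          1.        ]]
```

View pics/scene0.png

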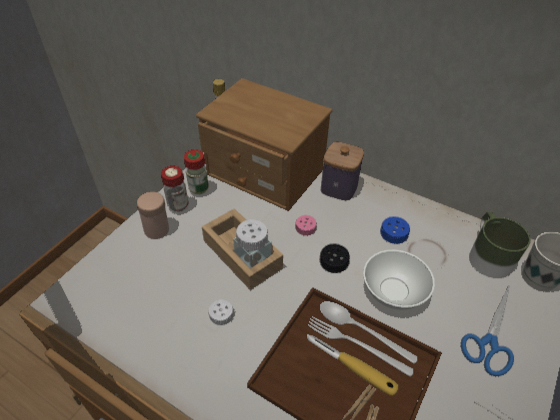

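View pics/top0.png

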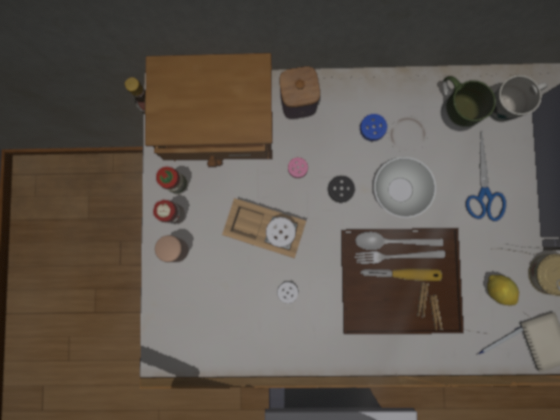

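The top view shows five caps: a silver one on the jar in the stand (281,232), a smaller silver/white one on the worktop (288,292), black (341,188), blue (374,127) and pink (298,167). The cap meant is the one at (281,232), because it is the larger silver one and is screwed on the shaker. I'll measure it now and check it in an enlarged crop.

Run:
```python
from h import *
import pickle
a,b=pickle.load(open('s0.pkl','rb'))
f=b['frame'];hsv=cv2.cvtColor(f,cv2.COLOR_RGB2HSV)
print('hsv stand',hsv[215,232],hsv[247,285],'cap',hsv[225,272],'table',hsv[270,250],'bowl',hsv[170,380])
m=cv2.inRange(hsv,(8,60,60),(25,255,255)); m[:190]=0;m[265:]=0;m[:,:215]=0;m[:,315:]=0
m=cv2.morphologyEx(m,cv2.MORPH_OPEN,np.ones((2,2)))
cs=cv2.findContours(m,cv2.RETR_EXTERNAL,cv2.CHAIN_APPROX_NONE)[0]
pts=np.vstack([c for c in cs if cv2.contourArea(c)>15])
r=cv2.minAreaRect(pts);box=cv2.boxPoints(r);print(r,box)
w=np.array([ray(b,*p,.046)[:2] for p in box]);print('stand corners',w,'centre',w.mean(0),'len',[np.linalg.norm(w[i]-w[(i+1)%4]) for i in range(4)])
for n,s,c in (('top',b,(281,232)),('scene',a,(252,234))):
    g=cv2.cvtColor(s['frame'],cv2.COLOR_RGB2GRAY)
    hs=cv2.HoughCircles(cv2.GaussianBlur(g,(3,3),0),cv2.HOUGH_GRADIENT,1,20,param1=80,param2=12,minRadius=12,maxRadius=22)[0] if n=='top' else []
    for h in hs:
        if np.hypot(h[0]-c[0],h[1]-c[1])<12: print('cap',h,ray(b,h[0],h[1],.107), 'r',h[2]*np.linalg.norm(ray(b,280,232,.107)-ray(b,281,232,.107)))
g=cv2.cvtColor(f,cv2.COLOR_RGB2GRAY)
for h in cv2.HoughCircles(cv2.GaussianBlur(g,(5,5),0),cv2.HOUGH_GRADIENT,1,20,param1=80,param2=15,minRadius=25,maxRadius=36)[0]:
    if np.hypot(h[0]-404,h[1]-187)<15: print('bowl',h,ray(b,h[0],h[1],.048))
print('small cap',ray(b,288,292,.015),'pink',ray(b,298,167,.015),'black',ray(b,341,188,.015))
print('scene captop ray',ray(a,252,231,.107))
vis=f[140:320,210:400,::-1].copy();cv2.drawContours(vis,[np.intp(box)-[210,140]],-1,(0,255,0),1)
vis=cv2.resize(vis,None,fx=3,fy=3,interpolation=cv2.INTER_CUBIC)
v2=cv2.resize(a['frame'][190:290,190:300,::-1],None,fx=2.2,fy=2.2,interpolation=cv2.INTER_CUBIC)
o=np.zeros((540,570+v2.shape[1]-15,3),np.uint8);o[:540,:570]=vis;o[:v2.shape[0],570:]=v2[:,:o.shape[1]-570];cv2.imwrite('pics/crop1.png',o)
```

```text
hsv stand [ 17  92 130] [ 23   9 113] cap [130   5 159] table [ 18   9 142] bowl [ 75   4 132]
((264.7418212890625, 228.23423767089844), (75.43341064453125, 39.04669952392578), 17.52556800842285) [[222.89673 235.49368]
 [234.6549  198.25943]
 [306.5869  220.9748 ]
 [294.82874 258.20905]]
stand corners [[0.52153592 0.23893606]
 [0.59967667 0.21381339]
 [0.54927829 0.06323906]
 [0.47218367 0.08923447]] centre [0.53566864 0.15130575] len [np.float64(0.08207998903120016), np.float64(0.15878483486037834), np.float64(0.0813593364675881), np.float64(0.15762681228311537)]
cap [280.5 232.5  14.3] [0.52309567 0.11753246 0.107     ] r 0.028067356040840145
bowl [405.5 185.5  30. ] [ 0.62027639 -0.14485731  0.048     ]
small cap [0.40075772 0.10448358 0.015     ] pink [0.66980884 0.07812058 0.015     ] black [ 0.62193128 -0.01411406  0.015     ]
scene captop ray [0.52529491 0.11617848 0.107     ]
```

View pics/crop1.png

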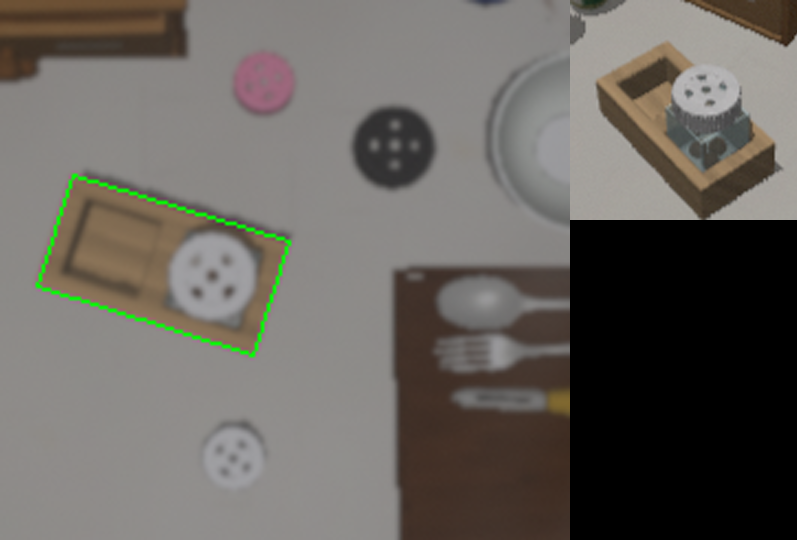

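The crop confirms it: the big silver cap sits on the jar in the stand (centre ≈ (0.524, 0.1165), stand yaw ≈ -18°), and the small silver one lies loose on the worktop. I'll move above the cap, pre-turning the wrist so the whole unscrewing turn is available in one grip.

Request:
carry_out --xyz '[[20, -21, 0], [40, -42, 0], [60, -63, 0], [80, -84, 0], [100, -105, 0], [120, -126, 0], [140, -147, 0], [160, -168, 0], [180, -189, 0], [200, -210, 0], [220, -231, 0], [240, -252, 0], [260, -273, 0], [280, -294, -5], [300, -315, -10], [320, -336, -20], [340, -357, -30], [360, -378, -40], [380, -400, -50], [393, -417, -60]]' --rot '[[0, 0, -0.12], [0, 0, -0.24], [0, 0, -0.36], [0, 0, -0.48], [0, 0, -0.6], [0, 0, -0.72], [0, 0, -0.84], [0, 0, -0.96], [0, 0, -1.08], [0, 0, -1.2], [0, 0, -1.32], [0, 0, -1.44], [0, 0, -1.56], [0, 0, -1.68], [0, 0, -1.8], [0, 0, -1.92], [0, 0, -2.04], [0, 0, -2.16], [0, 0, -2.28], [0, 0, -2.4]]' --grip '[1, 1, 1, 1, 1, 1, 1, 1, 1, 1, 1, 1, 1, 1, 1, 1, 1, 1, 1, 1]'

```text
t: 1.77
position: [0.5253, 0.1152, 0.1701]
tool_rot: [3.046, 0.767, -0.001]
force: [0.0, 0.0, -0.1]
finger_gap: 0.996
```

Run:
```python
from h import *
s=state();print(s['t'],s['q'],s['position'],s['tool_rot'],s['force'])
w=snap('wrist','wrist1.png')
print(proj(w,[.5241,.1165,.107]),w['K'][0,0])
f=w['frame'];hsv=cv2.cvtColor(f,cv2.COLOR_RGB2HSV);print(w['extrinsics'])
u,v=np.intp(proj(w,[.5241,.1165,.107]));g=f[:,:,::-1].copy();cv2.circle(g,(int(u),int(v)),3,(0,0,255),-1);cv2.imwrite('pics/wrist1.png',g)
```

```text
1.7667 [ 1.10839109e-01  8.06655893e-02  1.49925982e+00 -7.04491201e-04
  1.56237946e+00  1.18813839e+00] [0.52529102 0.11518163 0.17008169] [ 3.04585337e+00  7.67203546e-01 -1.25811353e-03] [ 0.01570063  0.00328344 -0.1336064 ]
[276.85990642 225.23520677] 306.8891668770577
[[ 4.73029169e-01 -8.81046559e-01  6.04942699e-04 -1.46966025e-01]
 [-8.43054149e-01 -4.52431579e-01  2.90801250e-01  4.73845448e-01]
 [-2.55935746e-01 -1.38067473e-01 -9.56783291e-01  4.70424129e-01]
 [ 0.00000000e+00  0.00000000e+00  0.00000000e+00  1.00000000e+00]]
```

View pics/wrist1.png

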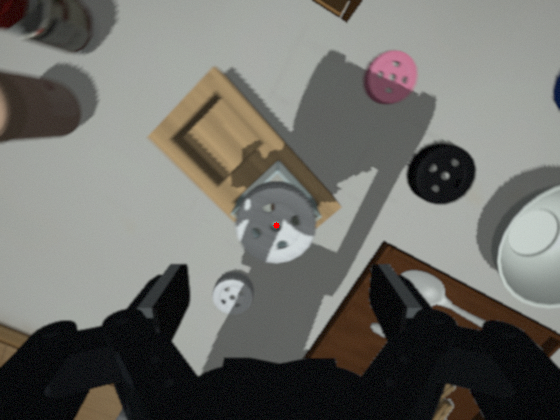

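The wrist view shows my cap estimate (red dot, 277,225) on the cap's middle hole, within a millimetre or so. Next I descend, finish the pre-turn and grip.

Request:
carry_out --xyz '[[-1, 1, -5], [-1, 1, -15], [-1, 1, -30], [-1, 1, -50], [-1, 1, -70], [-1, 1, -82], [-1, 1, -86], [-1, 1, -86], [-1, 1, -86], [-1, 1, -86], [-1, 1, -86], [-1, 1, -86], [-1, 1, -86], [-1, 1, -86]]' --rot '[[0, 0, -0.12], [0, 0, -0.24], [0, 0, -0.36], [0, 0, -0.48], [0, 0, -0.5], [0, 0, -0.5], [0, 0, -0.5], [0, 0, -0.5], [0, 0, -0.5], [0, 0, -0.5], [0, 0, -0.5], [0, 0, -0.5], [0, 0, -0.5], [0, 0, -0.5]]' --grip '[1, 1, 1, 1, 1, 1, 1, 1, 0, 0, 0, 0, 0, 0]'

```text
t: 2.98
position: [0.5242, 0.1183, 0.087]
tool_rot: [-3.141, -0.001, -0.005]
force: [0.4, 0.8, 5.3]
finger_gap: 0.661
```

Request:
carry_out --xyz '[[0, 0, 0], [0, 0, 0.3], [0, 0, 0.5], [0, 0, 0.8], [0, 0, 1], [0, 0, 1.2], [0, 0, 1.5], [0, 0, 1.7], [0, 0, 2], [0, 0, 2.2], [0, 0, 2.4], [0, 0, 2.6], [0, 0, 2.9], [0, 0, 3.1], [0, 0, 3.3], [0, 0, 3.6], [0, 0, 3.8], [0, 0, 4], [0, 0, 4.3], [0, 0, 4.5]]' --rot '[[0, 0, 0.12], [0, 0, 0.24], [0, 0, 0.36], [0, 0, 0.48], [0, 0, 0.6], [0, 0, 0.72], [0, 0, 0.84], [0, 0, 0.96], [0, 0, 1.08], [0, 0, 1.2], [0, 0, 1.32], [0, 0, 1.44], [0, 0, 1.56], [0, 0, 1.68], [0, 0, 1.8], [0, 0, 1.92], [0, 0, 2.04], [0, 0, 2.16], [0, 0, 2.28], [0, 0, 2.4]]' --grip '[0, 0, 0, 0, 0, 0, 0, 0, 0, 0, 0, 0, 0, 0, 0, 0, 0, 0, 0, 0]'

```text
t: 4.65
position: [0.5229, 0.1185, 0.0897]
tool_rot: [-1.128, -2.931, -0.001]
force: [-0.4, 3.1, 1.7]
finger_gap: 0.662
```

Run:
```python
from h import *
s=state();print(s['t'],s['q'],s['position'],s['tool_rot'],s['force'],s['moment'])
```

```text
4.65 [ 1.16587576e-01  1.28578243e-01  1.61138566e+00  9.54917765e-04
  1.40207711e+00 -7.19521094e-01] [0.52289976 0.11853605 0.08968398] [-1.12819992e+00 -2.93113009e+00 -9.80899108e-04] [-0.40277866  3.06577121  1.6927523 ] [ 0.20846571  0.13817916 -0.0701657 ]
```

Request:
carry_out --xyz '[[0, 0, 0.3], [0, 0, 0.5], [0, 0, 0.8], [0, 0, 1], [0, 0, 1.2], [0, 0, 1.5], [0, 0, 1.7], [0, 0, 1.9], [0, 0, 2], [0, 0, 3], [0, 0, 5], [0, 0, 7], [0, 0, 7]]' --rot '[[0, 0, 0.12], [0, 0, 0.24], [0, 0, 0.36], [0, 0, 0.48], [0, 0, 0.6], [0, 0, 0.72], [0, 0, 0.84], [0, 0, 0.96], [0, 0, 1.0], [0, 0, 1.0], [0, 0, 1.0], [0, 0, 1.0], [0, 0, 1.0]]' --grip '[0, 0, 0, 0, 0, 0, 0, 0, 0, 0, 0, 0, 0]'

```text
t: 5.73
position: [0.5232, 0.1181, 0.097]
tool_rot: [0.405, -3.115, -0.0]
force: [-0.5, 0.3, -0.2]
finger_gap: 0.658
```

Run:
```python
from h import *
s=state();print(s['t'],s['q'],s['position'],s['force'],s['moment'])
a=snap('scene');w=snap('wrist')
cv2.imwrite('pics/c2.png',np.hstack([cv2.resize(a['frame'][170:300,180:320,::-1],(450,420),interpolation=cv2.INTER_CUBIC),w['frame'][:,100:450,::-1]]))
```

```text
5.7333 [ 1.16272087e-01  1.22804770e-01  1.60245333e+00  1.04125849e-05
  1.41638516e+00 -1.71299694e+00] [0.52317383 0.11809425 0.09702407] [-0.50616063  0.28972676 -0.16239478] [-0.01550103  0.11878895 -0.03491307]
```

View pics/c2.png

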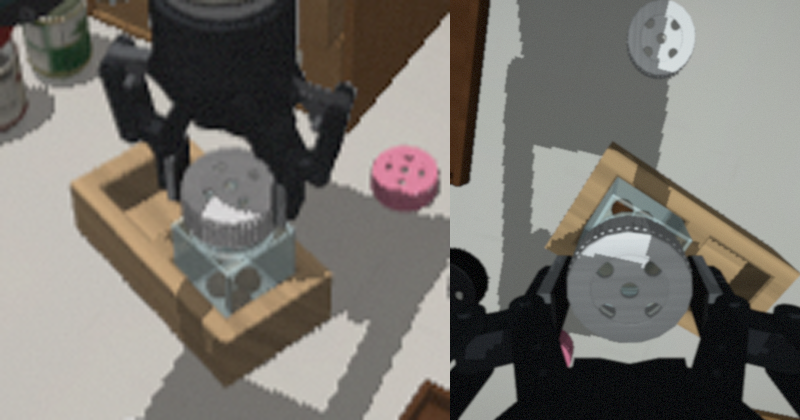

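The cap is free: after 3.4 rad of turn the wrist force is about 0, and the jar with its nuts still sits in the pocket. Now I lay the cap at about (0.41, 0.28).

Request:
carry_out --xyz '[[0, 0, 15], [0, 0, 35], [0, 0, 55], [-15, 20, 60], [-40, 55, 60], [-65, 92, 60], [-90, 130, 50], [-108, 155, 30], [-113, 162, 0], [-113, 162, -30], [-113, 162, -60], [-113, 162, -80], [-113, 162, -88], [-113, 162, -92], [-113, 162, -92], [-113, 162, -92]]' --rot '[[0, 0, 0], [0, 0, 0], [0, 0, 0], [0, 0, 0], [0, 0, 0], [0, 0, 0], [0, 0, 0], [0, 0, 0], [0, 0, 0], [0, 0, 0], [0, 0, 0], [0, 0, 0], [0, 0, 0], [0, 0, 0], [0, 0, 0], [0, 0, 0]]' --grip '[0, 0, 0, 0, 0, 0, 0, 0, 0, 0, 0, 0, 0, 0, 0, 0]'

```text
t: 7.17
position: [0.4115, 0.2807, 0.0063]
tool_rot: [-0.405, 3.113, 0.002]
force: [1.3, -0.5, -1.2]
finger_gap: 0.663
```

Request:
carry_out --xyz '[[0, 0, -1.5], [0, 0, -2], [0, 0, -2], [0, 0, -2], [0, 0, -2], [0, 0, -2], [0, 0, -1], [0, 0, 10], [0, 0, 40], [0, 0, 80], [0, 0, 120], [30, -36, 155], [60, -72, 174], [90, -108, 174], [120, -144, 174], [144, -174, 174], [144, -174, 174]]' --rot '[[0, 0, 0], [0, 0, 0], [0, 0, 0], [0, 0, 0], [0, 0, 0], [0, 0, 0], [0, 0, 0], [0, 0, 0], [0, 0, 0], [0, 0, 0], [0, 0, 0], [0, 0, -0.1], [0, 0, -0.2], [0, 0, -0.32], [0, 0, -0.44], [0, 0, -0.56], [0, 0, -0.578]]' --grip '[0, 0, 1, 1, 1, 1, 1, 1, 1, 1, 1, 1, 1, 1, 1, 1, 1]'

```text
t: 8.58
position: [0.5561, 0.1033, 0.1805]
tool_rot: [0.507, 3.097, -0.0]
force: [-0.7, -0.5, 0.8]
finger_gap: 1.003
```

Run:
```python
from h import *
s=state();print(s['t'],s['q'],s['position'],s['tool_rot'],s['force'],s['moment'])
w=snap('wrist');t=snap('top');a=snap('scene')
P=[.524,.1168,.102]
g=w['frame'][:,:,::-1].copy();p=np.intp(proj(w,P));cv2.circle(g,(int(p[0]),int(p[1])),2,(0,0,255),-1)
cv2.imwrite('pics/c3.png',np.hstack([g[:,60:500],cv2.resize(t['frame'][180:320,180:300,::-1],(360,420))]))
```

```text
8.5833 [ 8.40052423e-02  1.35053175e-01  1.41875692e+00 -8.82872335e-04
  1.58504376e+00 -1.16200835e+00] [0.55607297 0.10333579 0.18051666] [ 5.07485324e-01  3.09742307e+00 -2.95165105e-04] [-0.71941049 -0.50464947  0.76214958] [-0.02179666 -0.00310996 -0.02712665]
```

View pics/c3.png

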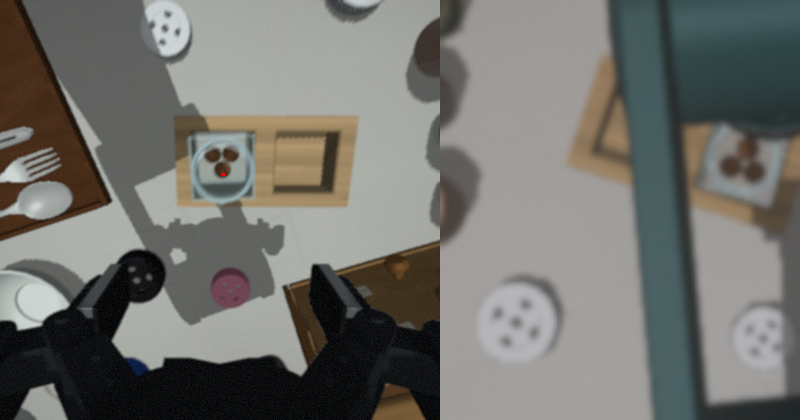

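The wrist view shows the three nuts in the open jar, the rim centred about (222,170) on my predicted dot, and the stand square to the jaws. The cap lies flat, holes up, at the lower left of the top crop. Next I lean 30° with the gripper on the far side and take the jar by its flats.

Request:
carry_out --xyz '[[0, 1, 0], [0, 2, -5], [0, 3, -10], [0, 4, -20], [-1, 4, -40], [-1, 4, -60], [-11, 7, -77], [-20, 10, -94], [-29, 13, -111], [-36, 15, -123], [-39, 16, -128], [-39, 16, -128], [-39, 16, -128], [-39, 16, -128], [-39, 16, -128], [-39, 16, -128], [-39, 16, -128], [-39, 16, -128]]' --rot '[[0.037, 0.114, 0], [0.074, 0.228, 0], [0.111, 0.342, 0], [0.148, 0.456, 0], [0.166, 0.493, 0], [0.166, 0.493, 0], [0.166, 0.493, 0], [0.166, 0.493, 0], [0.166, 0.493, 0], [0.166, 0.493, 0], [0.166, 0.493, 0], [0.166, 0.493, 0], [0.166, 0.493, 0], [0.166, 0.493, 0], [0.166, 0.493, 0], [0.166, 0.493, 0], [0.166, 0.493, 0], [0.166, 0.493, 0]]' --grip '[1, 1, 1, 1, 1, 1, 1, 1, 1, 1, 1, 1, 0, 0, 0, 0, 0, 0]'

```text
t: 10.23
position: [0.5164, 0.1218, 0.0525]
tool_rot: [-0.418, -2.596, -0.116]
force: [1.6, -1.4, 5.5]
finger_gap: 0.602
```

Run:
```python
from h import *
s=state();print(s['t'],s['q'],s['position'],s['tool_rot'],s['force'],s['moment'],s['finger_gap'])
```

```text
10.2333 [ 0.02036917  0.48144531  1.32758698  0.1744603   1.82016057 -1.23044379] [0.51641691 0.12177743 0.05245282] [-0.4175462  -2.59576844 -0.11576692] [ 1.60649311 -1.37242527  5.45819335] [-0.268072    0.02245943  0.12372894] 0.601647280480873
```

Request:
carry_out --xyz '[[0, 0, 6], [0, 0, 18], [0, 0, 35], [0, 0, 60], [0, 0, 85], [0, 0, 97], [6, -15, 97], [18, -45, 97], [31, -79, 97], [44, -113, 97], [57, -147, 97], [70, -181, 97], [83, -215, 97], [95, -245, 97], [101, -261, 97], [104, -268, 97], [104, -268, 97]]' --rot '[[0, 0, 0], [0, 0, 0], [0, 0, 0], [0, 0, 0], [0, 0, 0], [0, 0, 0], [0, 0, 0], [0, 0, 0], [0, 0, 0], [0, 0, 0], [0, 0, 0], [0, 0, 0], [0, 0, 0], [0, 0, 0], [0, 0, 0], [0, 0, 0], [0, 0, 0]]' --grip '[0, 0, 0, 0, 0, 0, 0, 0, 0, 0, 0, 0, 0, 0, 0, 0, 0]'

```text
t: 11.65
position: [0.6189, -0.148, 0.1456]
tool_rot: [-0.42, -2.59, -0.117]
force: [0.0, 0.3, -2.7]
finger_gap: 0.599
```

Run:
```python
from h import *
s=state();print(s['t'],s['q'],s['position'],s['tool_rot'],s['force'],s['finger_gap'])
w=snap('wrist');a=snap('scene');t=snap('top')
g=cv2.resize(w['frame'][:,:,::-1],(400,300));
o=np.zeros((600,800,3),np.uint8);o[:300,:400]=g;o[:300,400:]=cv2.resize(t['frame'][100:310,280:560,::-1],(400,300));o[300:,:400]=cv2.resize(a['frame'][120:330,230:510,::-1],(400,300));cv2.imwrite('pics/c4.png',o)
```

```text
11.65 [-3.24615938e-01  7.04140323e-01  8.01194602e-01  1.86913553e-03
  2.15917522e+00 -1.57293968e+00] [ 0.61889454 -0.14801872  0.14562837] [-0.42036985 -2.5896113  -0.11655612] [ 0.0136572   0.27774466 -2.69929633] 0.5990795510264735
```

View pics/c4.png

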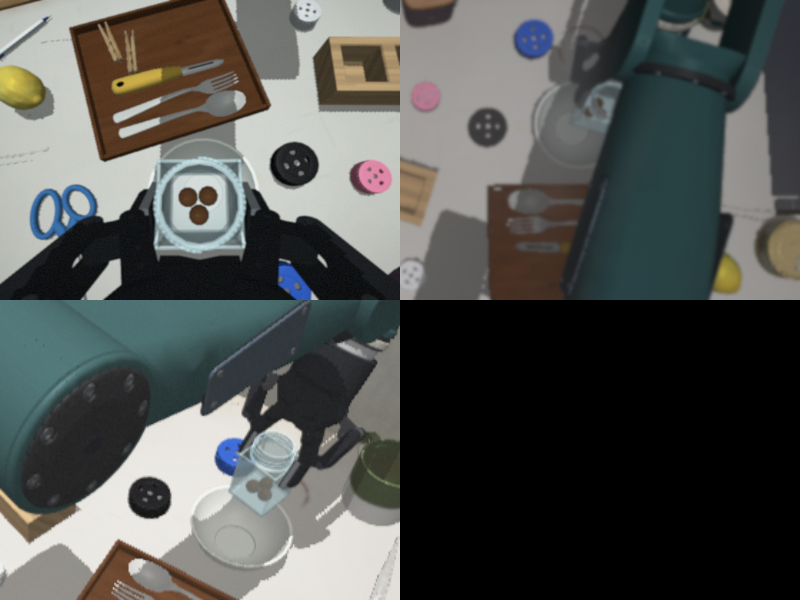

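Run:
```python
from h import *
from scipy.spatial.transform import Rotation as R
s=state();w=snap('wrist');E=w['extrinsics'];c=-E[:3,:3].T@E[:3,3]
T=R.from_rotvec(s['tool_rot']);print('cam in tool',T.inv().apply(c-s['position']))
u=np.array([.949,-.315,0])
for th in (100,110,115,120,130):
    Rn=R.from_rotvec(-np.radians(th)*np.array([.315,.949,0]))
    m=7.5e-3*u+np.array([0,0,.0495]);mouth=np.array([.6295,-.148,.105]);tcp=mouth-Rn.apply(m)
    print(th,'tcp',tcp.round(3),'cam',(tcp+Rn.apply(c-s['position'])).round(3),'toolz',(Rn*T).apply([0,0,1]).round(2))
```

```text
cam in tool [ 0.07453982 -0.00077098 -0.14198582]
100 tcp [ 0.677 -0.164  0.106] cam [ 0.526 -0.115  0.084] toolz [ 0.89 -0.29 -0.34]
110 tcp [ 0.676 -0.163  0.115] cam [ 0.531 -0.117  0.066] toolz [ 0.94 -0.31 -0.17]
115 tcp [ 0.675 -0.163  0.119] cam [ 0.534 -0.118  0.057] toolz [ 0.95 -0.31 -0.09]
120 tcp [ 0.674 -0.163  0.123] cam [ 0.539 -0.119  0.048] toolz [ 0.95 -0.31  0.  ]
130 tcp [ 0.67  -0.161  0.131] cam [ 0.549 -0.123  0.033] toolz [ 0.94 -0.31  0.18]
```

Run:
```python
import numpy as np
for i in range(1,20):
    th=.11*i;f=min(1,th/1.9);s=-7.5*np.cos(th)+49.5*np.sin(th);z=-7.5*np.sin(th)-49.5*np.cos(th)
    h=s+7.5; v=z+49.5
    print([round(8*f+.949*h),round(-.315*h),round(-70*f+v)],[round(-th*.315,3),round(-th*.949,3),0])
```

```text
[6, -2, -5] [-0.035, -0.104, 0]
[11, -3, -9] [-0.069, -0.209, 0]
[17, -5, -12] [-0.104, -0.313, 0]
[23, -7, -15] [-0.139, -0.418, 0]
[28, -8, -17] [-0.173, -0.522, 0]
[33, -10, -19] [-0.208, -0.626, 0]
[38, -12, -20] [-0.243, -0.731, 0]
[42, -13, -20] [-0.277, -0.835, 0]
[47, -14, -20] [-0.312, -0.94, 0]
[50, -15, -20] [-0.347, -1.044, 0]
[54, -16, -20] [-0.381, -1.148, 0]
[56, -17, -19] [-0.416, -1.253, 0]
[59, -17, -18] [-0.45, -1.357, 0]
[60, -18, -16] [-0.485, -1.461, 0]
[61, -18, -15] [-0.52, -1.566, 0]
[62, -18, -13] [-0.554, -1.67, 0]
[62, -18, -12] [-0.589, -1.775, 0]
[61, -18, -8] [-0.624, -1.879, 0]
[59, -17, -2] [-0.658, -1.983, 0]
```

Request:
carry_out --xyz '[[6, -2, -5], [11, -3, -9], [17, -5, -12], [23, -7, -15], [28, -8, -17], [33, -10, -19], [38, -12, -20], [42, -13, -20], [47, -14, -20], [50, -15, -20], [54, -16, -20], [56, -17, -19], [59, -17, -18], [60, -18, -16], [61, -18, -15], [61, -18, -14], [62, -18, -13], [62, -18, -13], [62, -18, -12], [62, -18, -11]]' --rot '[[-0.035, -0.104, 0], [-0.069, -0.209, 0], [-0.104, -0.313, 0], [-0.139, -0.418, 0], [-0.173, -0.522, 0], [-0.208, -0.626, 0], [-0.243, -0.731, 0], [-0.277, -0.835, 0], [-0.312, -0.94, 0], [-0.347, -1.044, 0], [-0.381, -1.148, 0], [-0.416, -1.253, 0], [-0.45, -1.357, 0], [-0.485, -1.461, 0], [-0.52, -1.566, 0], [-0.535, -1.613, 0], [-0.551, -1.66, 0], [-0.567, -1.708, 0], [-0.583, -1.756, 0], [-0.598, -1.803, 0]]' --grip '[0, 0, 0, 0, 0, 0, 0, 0, 0, 0, 0, 0, 0, 0, 0, 0, 0, 0, 0, 0]'

```text
t: 13.52
position: [0.6794, -0.1482, 0.1739]
tool_rot: [0.365, 2.021, -0.261]
force: [-0.6, -0.8, -2.9]
finger_gap: 0.604
```

Request:
carry_out --xyz '[[0, 0, 0], [0, 0, 0], [0, 0, 0], [0, 0, 0], [0, 0, 0], [0, 0, 0]]' --rot '[[0, 0, 0], [0, 0, 0], [0, 0, 0], [0, 0, 0], [0, 0, 0], [0, 0, 0]]' --grip '[0, 0, 0, 0, 0, 0]'

```text
t: 14.02
position: [0.6809, -0.1501, 0.1753]
tool_rot: [0.366, 2.019, -0.26]
force: [0.3, 0.8, -2.4]
finger_gap: 0.598
```

Run:
```python
from h import *
s=state();print(s['t'],s['q'],s['position'],s['tool_rot'],s['force'],s['finger_gap'])
w=snap('wrist');a=snap('scene');t=snap('top')
o=np.zeros((600,800,3),np.uint8);o[:300,:400]=cv2.resize(w['frame'][:,:,::-1],(400,300));o[:300,400:]=cv2.resize(t['frame'][100:310,280:560,::-1],(400,300));o[300:,:400]=cv2.resize(a['frame'][120:330,230:510,::-1],(400,300));o[300:,400:]=cv2.resize(a['frame'][210:325,330:483,::-1],(400,300),interpolation=cv2.INTER_CUBIC);cv2.imwrite('pics/c5.png',o)
```

```text
14.0167 [-0.23499854 -0.03540154  1.98565694 -0.95865742  0.16650631 -0.57825567] [ 0.68087859 -0.15011991  0.1752668 ] [ 0.36580058  2.01890238 -0.26041453] [ 0.28279519  0.76814479 -2.36063635] 0.5978718570556816
```

View pics/c5.png

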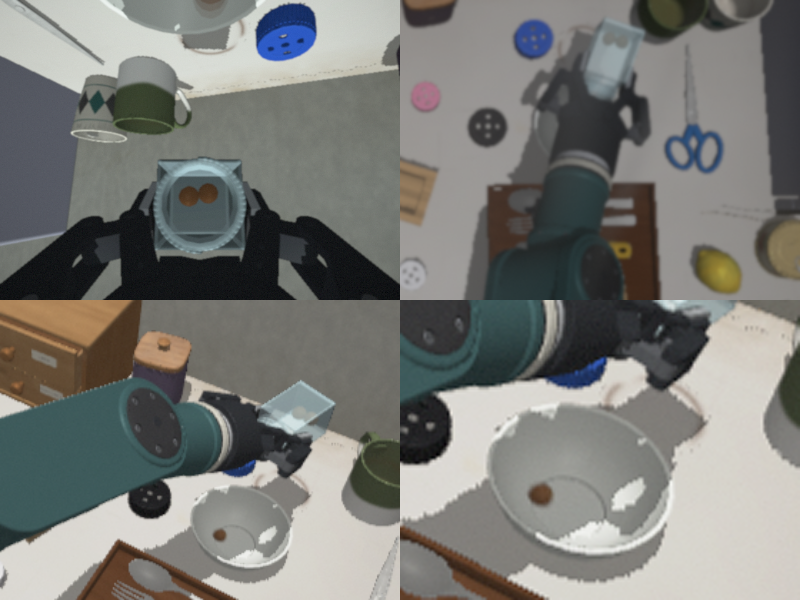

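One nut is in the bowl. The other two are still in the jar, because joint 5 has reached its lower limit (0.17) and stopped the tilt. I'll fit a simple arm model to the recorded states to find a reachable pour pose with the wrist rolled sideways.

```bash
cat > kin.py <<'E'
import numpy as np
from scipy.spatial.transform import Rotation as R
from scipy.optimize import least_squares
D=[([1.22692,.087932,1.372125,0,1.683603,-.103084],[.130997,.533708,.230217],[-.377262,-3.118378,.003161]),
([.110839,.080666,1.49926,-.000704,1.562379,1.188138],[.525291,.115182,.170082],[3.045853,.767204,-.001258]),
([.116588,.128578,1.611386,.000955,1.402077,-.719521],[.5229,.118536,.089684],[-1.1282,-2.93113,-.000981]),
([.084005,.135053,1.418757,-.000883,1.585044,-1.162008],[.556073,.103336,.180517],[.507485,3.097423,-.000295]),
([.020369,.481445,1.327587,.17446,1.820161,-1.230444],[.516417,.121777,.052453],[-.417546,-2.595768,-.115767]),
([-.324616,.70414,.801195,.001869,2.159176,-1.57294],[.618895,-.148019,.145628],[-.42037,-2.58961,-.116556]),
([-.234999,-.035402,1.985657,-.958657,.166506,-.578256],[.680879,-.15012,.175267],[.365801,2.018902,-.260415])]
def fk(q,p):
    h,r0,L1,a,L2,d,e,c=p
    A=R.from_euler('ZYY',[q[0],q[1],q[2]]);W=A*R.from_euler('ZYZ',q[3:]);T=W*R.from_euler('z',c)
    x=R.from_euler('z',q[0]).apply([r0,e,h])+R.from_euler('ZY',q[:2]).apply([0,0,L1])+A.apply([a,0,L2])+W.apply([0,0,d])
    return x,T
def res(p): 
    o=[]
    for q,x,r in D:
        X,T=fk(q,p);o+=list(X-x)+list(.3*(T*R.from_rotvec(r).inv()).as_rotvec())
    return o
best=min((least_squares(res,[.3,0,.4,0,.4,.25,.05,c]) for c in(-1.57,1.57)),key=lambda s:s.cost)
P=best.x
LO=np.array([-3.1,-.76,.27,-1.08,.17,-2.57]);HI=np.array([3.1,2.03,2.55,4.22,2.65,2.57])
def ik(x,T,q0):
    f=lambda q:np.r_[fk(q,P)[0]-x,.3*(fk(q,P)[1]*T.inv()).as_rotvec()]
    return least_squares(f,np.clip(q0,LO+.03,HI-.03),bounds=(LO+.02,HI-.02))
J0=R.from_rotvec(D[5][2])  # tool pose with jar upright, yaw as in stand
u=np.array([.949,-.315,0]);m0=J0.inv().apply(7.5*u/1000+[0,0,.0495]);jz0=J0.inv().apply([0,0,1])
E
python3 - <<'E'
from kin import *
print(P.round(4),'rms',np.sqrt(2*best.cost/42))
T=R.from_rotvec(D[6][2]);jz=T.apply(jz0);print('jar z now',jz.round(3),'tilt',np.degrees(np.arccos(jz[2])),'mouth',(np.array(D[6][1])+T.apply(m0)).round(3))
# general search: mouth dir azimuth psi, tilt th, roll rho about jar axis
bowl=np.array([.62,-.145,0])
out=[]
for th in (112,122):
  for psi in range(-180,180,30):
    for rho in range(-180,180,30):
      dz=np.array([np.sin(np.radians(th))*np.cos(np.radians(psi)),np.sin(np.radians(th))*np.sin(np.radians(psi)),np.cos(np.radians(th))])
      ax=np.cross([0,0,1],dz);ax/=np.linalg.norm(ax)
      T=R.from_rotvec(np.radians(rho)*dz)*R.from_rotvec(ax*np.radians(th))*J0
      mouth=bowl-.015*np.r_[dz[:2],0]/np.hypot(*dz[:2])+[0,0,.125]
      x=mouth-T.apply(m0)
      for q0 in (D[5][0],[-.3,.6,1.4,1.4,1.4,0],[-.3,.6,1.4,3,.6,0]):
        s=ik(x,T,np.array(q0))
        if s.cost<1e-7:
          g=T.apply([0,0,-1]);out.append((th,psi,rho,g[2].round(2),s.x.round(2)));break
for o in out: print(*o)
E
```

```text
Traceback (most recent call last):
  File "kin.py", line 21, in <module>
    best=min((least_squares(res,[.3,0,.4,0,.4,.25,.05,c]) for c in(-1.57,1.57)),key=lambda s:s.cost)
  File "kin.py", line 21, in <genexpr>
    best=min((least_squares(res,[.3,0,.4,0,.4,.25,.05,c]) for c in(-1.57,1.57)),key=lambda s:s.cost)
              ~~~~~~~~~~~~~^^^^^^^^^^^^^^^^^^^^^^^^^^^^^^
  File "kin.py", line 19, in res
    X,T=fk(q,p);o+=list(X-x)+list(.3*(T*R.from_rotvec(r).inv()).as_rotvec())
        ~~^^^^^
  File "kin.py", line 13, in fk
    A=R.from_euler('ZYY',[q[0],q[1],q[2]]);W=A*R.from_euler('ZYZ',q[3:]);T=W*R.from_euler('z',c)
  File "scipy/spatial/transform/_rotation.pyx", line 1423, in scipy.spatial.transform._rotation.Rotation.from_euler
ValueError: Expected consecutive axes to be different, got ZYY
```

```bash
sed -i "s/R.from_euler('ZYY',\[q\[0\],q\[1\],q\[2\]\])/R.from_euler('ZY',[q[0],q[1]+q[2]])/" kin.py
cat > srch.py <<'E'
from kin import *
print(P.round(4),'rms',np.sqrt(2*best.cost/42))
T=R.from_rotvec(D[6][2]);jz=T.apply(jz0);print('jar z now',jz.round(3),'tilt',np.degrees(np.arccos(jz[2])),'mouth',(np.array(D[6][1])+T.apply(m0)).round(3))
bowl=np.array([.62,-.145,0])
for th in (115,):
  for psi in range(-180,180,30):
    for rho in range(-180,180,30):
      dz=np.array([np.sin(np.radians(th))*np.cos(np.radians(psi)),np.sin(np.radians(th))*np.sin(np.radians(psi)),np.cos(np.radians(th))])
      ax=np.cross([0,0,1],dz);ax/=np.linalg.norm(ax)
      T=R.from_rotvec(np.radians(rho)*dz)*R.from_rotvec(ax*np.radians(th))*J0
      mouth=bowl-.015*np.r_[dz[:2],0]/np.hypot(*dz[:2])+[0,0,.125]
      x=mouth-T.apply(m0)
      for q0 in (D[5][0],[-.3,.6,1.4,1.4,1.4,0],[-.3,.6,1.4,3,.6,0]):
        s=ik(x,T,np.array(q0))
        if s.cost<1e-7:
          print(th,psi,rho,'grip rev',T.apply([0,0,-1]).round(2),'camdir',T.apply([1,0,0]).round(2),'tcp',x.round(3),s.x.round(2));break
E
timeout 300 python3 srch.py
```

```text
[ 0.1526 -0.      0.449   0.1007  0.4998  0.3248  0.0566  1.5708] rms 1.1955696839500494e-06
jar z now [-0.929  0.367 -0.052] tilt 92.96923461606073 mouth [ 0.635 -0.132  0.18 ]
115 -180 -180 grip rev [-0.59  0.16 -0.79] camdir [-0.8  -0.27  0.53] tcp [ 0.677 -0.147  0.152] [-0.31  1.01  1.71  3.11  2.07 -1.06]
115 -180 -150 grip rev [-0.58 -0.1  -0.81] camdir [-0.81  0.17  0.56] tcp [ 0.677 -0.143  0.153] [-0.45  1.03  1.65  2.73  2.11 -1.58]
115 -180 -120 grip rev [-0.63 -0.33 -0.71] camdir [-0.73  0.58  0.38] tcp [ 0.677 -0.14   0.151] [-0.59  0.97  1.65  2.38  2.03 -2.07]
115 -180 -90 grip rev [-0.72 -0.47 -0.51] camdir [-0.57  0.82  0.04] tcp [ 0.679 -0.138  0.148] [-0.69  0.84  1.71  2.12  1.86 -2.51]
115 -180 0 grip rev [-0.99 -0.16  0.06] camdir [-0.11  0.27 -0.96] tcp [ 0.683 -0.143  0.139] [-0.63  0.28  2.07  2.14  1.    2.5 ]
115 -180 30 grip rev [-0.99  0.1   0.08] camdir [-0.09 -0.17 -0.98] tcp [ 0.683 -0.147  0.139] [-0.46  0.21  2.15  2.62  0.78  1.75]
115 -180 60 grip rev [-0.94  0.33 -0.03] camdir [-0.18 -0.58 -0.8 ] tcp [ 0.682 -0.15   0.141] [-0.26  0.3   2.15  3.2
[... 5974 characters left out ...]
 0.139] [-0.31  0.22  2.15  3.22  0.75  1.81]
115 150 0 grip rev [-0.81  0.58  0.08] camdir [-0.17 -0.1  -0.98] tcp [ 0.674 -0.178  0.139] [-0.11  0.27  2.08  3.86  0.83  0.89]
115 150 30 grip rev [-0.65  0.76 -0.03] camdir [-0.44 -0.41 -0.8 ] tcp [ 0.671 -0.18   0.141] [0.02 0.43 1.95 4.16 1.13 0.29]
115 150 90 grip rev [-0.4   0.8  -0.45] camdir [-0.88 -0.47 -0.05] tcp [ 0.668 -0.181  0.147] [ 0.04  0.81  1.7   4.1   1.72 -0.52]
115 150 120 grip rev [-0.37  0.65 -0.66] camdir [-0.93 -0.21  0.31] tcp [ 0.667 -0.179  0.15 ] [-0.05  0.95  1.63  3.88  1.93 -0.92]
115 150 150 grip rev [-0.43  0.43 -0.79] camdir [-0.83  0.16  0.53] tcp [ 0.668 -0.175  0.152] [-0.17  1.03  1.63  3.55  2.07 -1.39]
```

The model fits to about 1e-6. The jar is at 93° tilt now. I'll plan a path that untilts with the tool down, spins joint 6, then pours sideways over the bowl well inside all joint ranges.

```bash
cat > path.py <<'E'
from kin import *
def tgt(th,psi,rho,mouth):
    a,b=np.radians([th,psi]);dz=np.array([np.sin(a)*np.cos(b),np.sin(a)*np.sin(b),np.cos(a)])
    ax=np.cross([0,0,1],dz);ax/=np.linalg.norm(ax)
    T=R.from_rotvec(np.radians(rho)*dz)*R.from_rotvec(ax*a)*J0
    return np.array(mouth)-T.apply(m0),T
def rows(Qs,x0,T0,step=.11,n=None,show=True):
    """rows as shift/turn from commanded pose x0,T0 along joint waypoints"""
    out=[];
    for A,B in zip(Qs[:-1],Qs[1:]):
        A,B=np.array(A),np.array(B)
        k=1
        while True:
            S=[fk(A+(B-A)*i/k,P) for i in range(k+1)]
            rr=max(max((S[i+1][1]*S[i][1].inv()).magnitude()/step,np.linalg.norm(S[i+1][0]-S[i][0])/.035,np.abs(B-A).max()/k/.16) for i in range(k))
            if rr<=1: break
            k+=1
        out+=[(A+(B-A)*i/k) for i in range(1,k+1)]
    for q in out:
        x,T=fk(q,P);jz=T.apply(jz0);mo=x+T.apply(m0);bo=mo-.092*jz;cam=x+T.apply([.0745,0,-.142])
        rv=(T*T0.inv()).as_rotvec()
        print((1000*(x-x0)).round(1).tolist(),rv.round(3).tolist(),'| tilt%4d mouth %s botz %.3f camz %.3f wr %s'%(np.degrees(np.arccos(jz[2])),mo.round(3),bo[2],cam[2],(x-T.apply([0,0,P[5]])).round(2)))
    return out
E
python3 - <<'E'
from path import *
b=np.array([.62,-.145,0]);d=np.array([np.cos(np.radians(-130)),np.sin(np.radians(-130)),0])
for rho in (95,110,125):
  x,T=tgt(117,-130,rho,b-.015*d+[0,0,.135]);s=ik(x,T,np.array([-.7,.5,1.85,1.8,1.45,1.7]))
  print(rho,s.cost,s.x.round(3),x.round(3),T.apply([0,0,-1]).round(2))
  if rho==110: C=s.x
# tool vertical, jar tilt 30
q1=np.array(D[5][0]);Q=ik(np.array([.60,-.11,.20]),R.from_euler('z',0)*R.from_rotvec(-.5236*np.array([.315,.949,0]))*J0,q1).x
print('Q1',Q.round(3));Q2=Q.copy();Q2[5]=C[5];Q2[3]=.4
rows([D[6][0],Q,Q2,C],np.array(D[6][1]),R.from_rotvec(D[6][2]))
E
```

```text
95 9.80687427930859e-28 [-0.746  0.436  1.858  1.683  1.436  2.001] [ 0.663 -0.1    0.151] [-0.8  -0.61  0.01]
110 1.5170582671477483e-18 [-0.727  0.429  1.937  1.834  1.401  1.68 ] [ 0.663 -0.101  0.152] [-0.86 -0.51 -0.06]
125 8.026443387630884e-21 [-0.698  0.457  1.992  2.002  1.417  1.345] [ 0.664 -0.102  0.154] [-0.9  -0.42 -0.15]
Q1 [-0.276  0.228  1.273  0.004  1.641 -1.526]
[0.5, -23.5, 3.1] [-0.012, 0.041, -0.065] | tilt  91 mouth [ 0.637 -0.152  0.185] botz 0.187 camz 0.182 wr [ 0.43 -0.05  0.33]
[-1.1, -43.5, 4.5] [-0.018, 0.089, -0.124] | tilt  88 mouth [ 0.637 -0.169  0.188] botz 0.186 camz 0.189 wr [ 0.44 -0.05  0.35]
[-4.4, -59.7, 4.4] [-0.016, 0.142, -0.176] | tilt  86 mouth [ 0.635 -0.183  0.19 ] botz 0.184 camz 0.197 wr [ 0.46 -0.05  0.36]
[-8.9, -72.1, 3.1] [-0.008, 0.201, -0.22] | tilt  83 mouth [ 0.633 -0.194  0.192] botz 0.181 camz 0.204 wr [ 0.47 -0.06  0.37]
[-14.4, -80.4, 1.0] [0.006, 0.264, -0.256] | tilt  79 mouth [ 0.629 -0.201  0.193] botz 0.176 camz 0.212 wr [ 0.48 -0.06  0.39]
[-20.5, -84.7, -1.6] [0.026, 0.331, -0.282] | tilt  75 mouth [ 0.625 -0.205  
[... 6917 characters left out ...]
0.163] botz 0.179 camz 0.143 wr [ 0.47 -0.26  0.22]
[-17.6, 133.8, -9.3] [-0.755, -0.575, 1.398] | tilt 103 mouth [ 0.643 -0.061  0.159] botz 0.181 camz 0.132 wr [ 0.45 -0.26  0.2 ]
[-15.5, 115.3, -11.1] [-0.711, -0.582, 1.3] | tilt 107 mouth [ 0.641 -0.077  0.154] botz 0.182 camz 0.120 wr [ 0.44 -0.26  0.18]
[-14.6, 95.0, -13.8] [-0.668, -0.585, 1.201] | tilt 111 mouth [ 0.639 -0.095  0.148] botz 0.182 camz 0.108 wr [ 0.42 -0.27  0.16]
[-15.2, 72.8, -17.7] [-0.626, -0.585, 1.101] | tilt 114 mouth [ 0.635 -0.114  0.142] botz 0.180 camz 0.096 wr [ 0.4  -0.27  0.15]
[-17.4, 49.1, -22.8] [-0.585, -0.582, 0.999] | tilt 117 mouth [ 0.63  -0.134  0.135] botz 0.177 camz 0.084 wr [ 0.38 -0.27  0.13]
```

```bash
cat >> path.py <<'E'
def cart(q,xT,n,tag):
    x0,T0=fk(q,P);x1,T1=xT;rv=(T1*T0.inv()).as_rotvec()
    print(tag,'shift',(1000*(x1-x0)).round(1),'rot',rv.round(3),'n',n)
    for i in range(1,n+1):
        x=x0+(x1-x0)*i/n;T=R.from_rotvec(rv*i/n)*T0;s=ik(x,T,q);dq=np.abs(s.x-q).max();q=s.x
        jz=T.apply(jz0);mo=x+T.apply(m0)
        print(i,'err%.0e dq%.2f tilt%4d'%(s.cost,dq,np.degrees(np.arccos(np.clip(jz[2],-1,1)))),'mouth',mo.round(3),'botz %.3f camz %.3f'%((mo-.092*jz)[2],(x+T.apply([.0745,0,-.142]))[2]),q.round(2))
    return q
E
python3 - <<'E'
from path import *
b=np.array([.62,-.145,0]);d=np.array([np.cos(np.radians(-130)),np.sin(np.radians(-130)),0])
T1=R.from_rotvec(-.5236*np.array([.315,.949,0]))*J0
q=cart(np.array(D[6][0]),(np.array([.60,-.11,.21]),T1),11,'S1')
yaw=-3.2
q=q.copy();x,T=fk(q,P);q[5]-=yaw;print('S2 spin',yaw,q.round(2))
q=cart(q,tgt(75,-130,110,b-.015*d+[0,0,.175]),14,'S3')
q=cart(q,tgt(118,-130,110,b-.015*d+[0,0,.135]),8,'S4')
E
```

```text
S1 shift [-80.9  40.1  34.7] rot [0.4   1.024 0.036] n 11
1 err9e-20 dq0.52 tilt  87 mouth [ 0.628 -0.128  0.188] botz 0.184 camz 0.193 [-0.24 -0.06  1.94 -0.44  0.3  -1.1 ]
2 err2e-18 dq0.18 tilt  81 mouth [ 0.622 -0.125  0.196] botz 0.183 camz 0.212 [-0.24 -0.07  1.88 -0.26  0.45 -1.28]
3 err1e-24 dq0.15 tilt  75 mouth [ 0.616 -0.122  0.204] botz 0.182 camz 0.230 [-0.25 -0.07  1.82 -0.17  0.6  -1.37]
4 err6e-30 dq0.15 tilt  70 mouth [ 0.61  -0.12   0.212] botz 0.180 camz 0.249 [-0.25 -0.06  1.76 -0.12  0.75 -1.42]
5 err5e-30 dq0.14 tilt  64 mouth [ 0.605 -0.117  0.219] botz 0.179 camz 0.266 [-0.25 -0.03  1.69 -0.09  0.89 -1.45]
6 err8e-30 dq0.14 tilt  58 mouth [ 0.601 -0.115  0.226] botz 0.178 camz 0.283 [-0.26 -0.    1.62 -0.06  1.03 -1.47]
7 err9e-30 dq0.13 tilt  52 mouth [ 0.597 -0.112  0.233] botz 0.178 camz 0.299 [-0.26  0.03  1.54 -0.05  1.16 -1.49]
8 err2e-29 dq0.13 tilt  47 mouth [ 0.593 -0.11   0.24 ] botz 0.177 camz 0.314 [-0.27  0.08  1.47 -0.03  1.29 -1.5 ]
9 err4e-29 dq0.13 tilt  41 mouth [ 0.589 -0.108  0.246] botz 0.177 camz 0.328 [-0.27  0.12  1.4  -0.02  1.42 -1.51
[... 2261 characters left out ...]
.07]
3 err2e-30 dq0.12 tilt  91 mouth [ 0.628 -0.136  0.16 ] botz 0.162 camz 0.157 [-0.68  0.16  1.9   1.39  1.08  1.98]
4 err9e-17 dq0.11 tilt  96 mouth [ 0.627 -0.136  0.155] botz 0.165 camz 0.142 [-0.7   0.21  1.91  1.5   1.13  1.9 ]
5 err5e-17 dq0.10 tilt 101 mouth [ 0.628 -0.136  0.15 ] botz 0.169 camz 0.127 [-0.72  0.26  1.93  1.6   1.2   1.83]
6 err2e-17 dq0.09 tilt 107 mouth [ 0.628 -0.135  0.145] botz 0.172 camz 0.112 [-0.73  0.32  1.93  1.69  1.27  1.77]
7 err6e-18 dq0.08 tilt 112 mouth [ 0.629 -0.135  0.14 ] botz 0.175 camz 0.097 [-0.73  0.38  1.94  1.77  1.34  1.72]
8 err4e-18 dq0.08 tilt 118 mouth [ 0.63  -0.134  0.135] botz 0.178 camz 0.083 [-0.73  0.44  1.94  1.85  1.42  1.67]
```

Stage 1: untilt to tool-down, which also moves joint 5 away from its limit.

Request:
carry_out --xyz '[[-2, 1, 1], [-4, 2, 2], [-7, 4, 3], [-15, 7, 6], [-22, 11, 9], [-29, 15, 13], [-37, 18, 16], [-44, 22, 19], [-51, 26, 22], [-59, 29, 25], [-66, 33, 28], [-74, 36, 32], [-81, 40, 35], [-81, 40, 35]]' --rot '[[0.01, 0.026, 0.001], [0.02, 0.05, 0.002], [0.036, 0.093, 0.003], [0.073, 0.186, 0.007], [0.109, 0.279, 0.01], [0.146, 0.372, 0.013], [0.182, 0.466, 0.016], [0.218, 0.559, 0.02], [0.255, 0.652, 0.023], [0.291, 0.745, 0.026], [0.328, 0.838, 0.03], [0.364, 0.931, 0.033], [0.4, 1.024, 0.036], [0.4, 1.024, 0.036]]' --grip '[0, 0, 0, 0, 0, 0, 0, 0, 0, 0, 0, 0, 0, 0]'

```text
t: 15.33
position: [0.6022, -0.111, 0.2102]
tool_rot: [0.502, 3.1, 0.007]
force: [0.3, 0.1, -3.2]
finger_gap: 0.601
```

Run:
```python
from h import *
from path import *
s=state();print(s['t'],s['q'].round(3),s['position'],s['tool_rot'],s['force'],s['finger_gap'])
T=R.from_rotvec(s['tool_rot']);print('tool z',T.apply([0,0,1]),'tilt',np.degrees(np.arccos(T.apply(jz0)[2])))
```

```text
15.3333 [-0.277  0.23   1.25   0.005  1.661 -1.527] [ 0.60222431 -0.11099505  0.21023426] [0.50165634 3.09963819 0.00718917] [ 0.30395236  0.13864285 -3.17684893] 0.6005123364530051
tool z [ 0.00232457  0.00426247 -0.99998821] tilt 30.010083218278957
```

Stage 2: spin by -3.2 rad about the vertical.

Request:
carry_out --xyz '[[0, 0, 0], [0, 0, 0], [0, 0, 0], [0, 0, 0], [0, 0, 0], [0, 0, 0], [0, 0, 0], [0, 0, 0], [0, 0, 0], [0, 0, 0], [0, 0, 0], [0, 0, 0], [0, 0, 0], [0, 0, 0], [0, 0, 0]]' --rot '[[0, 0, -0.06], [0, 0, -0.17], [0, 0, -0.29], [0, 0, -0.41], [0, 0, -0.53], [0, 0, -0.65], [0, 0, -0.77], [0, 0, -0.89], [0, 0, -1.01], [0, 0, -1.13], [0, 0, -1.25], [0, 0, -1.37], [0, 0, -1.49], [0, 0, -1.57], [0, 0, -1.6]]' --grip '[0, 0, 0, 0, 0, 0, 0, 0, 0, 0, 0, 0, 0, 0, 0]'

```text
t: 16.58
position: [0.6002, -0.1099, 0.2101]
tool_rot: [2.571, 1.793, 0.006]
force: [0.3, 0.1, -3.1]
finger_gap: 0.6
```

Request:
carry_out --xyz '[[0, 0, 0], [0, 0, 0], [0, 0, 0], [0, 0, 0], [0, 0, 0], [0, 0, 0], [0, 0, 0], [0, 0, 0], [0, 0, 0], [0, 0, 0], [0, 0, 0], [0, 0, 0], [0, 0, 0], [0, 0, 0], [0, 0, 0]]' --rot '[[0, 0, -0.06], [0, 0, -0.17], [0, 0, -0.29], [0, 0, -0.41], [0, 0, -0.53], [0, 0, -0.65], [0, 0, -0.77], [0, 0, -0.89], [0, 0, -1.01], [0, 0, -1.13], [0, 0, -1.25], [0, 0, -1.37], [0, 0, -1.49], [0, 0, -1.57], [0, 0, -1.6]]' --grip '[0, 0, 0, 0, 0, 0, 0, 0, 0, 0, 0, 0, 0, 0, 0]'

```text
t: 17.83
position: [0.6002, -0.11, 0.2101]
tool_rot: [3.08, -0.595, 0.002]
force: [1.0, -0.1, -2.2]
finger_gap: 0.602
```

Run:
```python
from h import *
from path import *
s=state();print(s['t'],s['q'].round(3),s['position'],s['force'],s['finger_gap'])
b=np.array([.62,-.145,0]);d=np.array([np.cos(np.radians(-130)),np.sin(np.radians(-130)),0])
x1,T1=tgt(75,-130,110,b-.015*d+[0,0,.175]);T0=R.from_rotvec(s['tool_rot'])
print(1000*(x1-s['position']),(T1*T0.inv()).as_rotvec())
```

```text
17.8333 [-0.272  0.225  1.256 -0.005  1.659  1.681] [ 0.60021425 -0.10995982  0.2100847 ] [ 0.96149636 -0.14231278 -2.17896011] 0.602481499459285
[ 63.04589927   8.76357868 -53.31000052] [ 0.93527027 -0.41776445 -1.28237628]
```

Stage 3: swing sideways to 75° tilt over the bowl, then stage 4: pour, turning on the spot to about 118°.

Request:
carry_out --xyz '[[5, 1, -4], [9, 1, -8], [14, 2, -11], [18, 3, -15], [23, 3, -19], [27, 4, -23], [32, 4, -27], [36, 5, -30], [41, 6, -34], [45, 6, -38], [50, 7, -42], [54, 8, -46], [59, 8, -50], [63, 9, -53], [63, 9, -53]]' --rot '[[0.067, -0.03, -0.092], [0.134, -0.06, -0.183], [0.2, -0.09, -0.275], [0.267, -0.119, -0.366], [0.334, -0.149, -0.458], [0.401, -0.179, -0.55], [0.468, -0.209, -0.641], [0.534, -0.239, -0.733], [0.601, -0.269, -0.824], [0.668, -0.298, -0.916], [0.735, -0.328, -1.008], [0.802, -0.358, -1.099], [0.868, -0.388, -1.191], [0.935, -0.418, -1.282], [0.935, -0.418, -1.282]]' --grip '[0, 0, 0, 0, 0, 0, 0, 0, 0, 0, 0, 0, 0, 0, 0]'

```text
t: 19.08
position: [0.6592, -0.0994, 0.1516]
tool_rot: [-1.395, 1.718, -0.249]
force: [-0.6, 0.7, -4.8]
finger_gap: 0.603
```

Request:
carry_out --xyz '[[0, 0, 0], [0, 0, -1], [0, 0, -1], [0, 0, -2], [0, 0, -2], [0, 0, -2], [0, 0, -2], [0, 0, -3], [0, 0, -3], [0, 0, -3], [0, 0, -4], [0, 0, -4], [0, 0, -4], [0, 0, -4], [0, 0, -4], [0, 0, -4], [0, 0, -4]]' --rot '[[0.05, -0.042, 0], [0.1, -0.084, 0], [0.15, -0.126, 0], [0.2, -0.168, 0], [0.24, -0.201, 0], [0.28, -0.235, 0], [0.32, -0.268, 0], [0.36, -0.302, 0], [0.4, -0.335, 0], [0.45, -0.377, 0], [0.5, -0.419, 0], [0.54, -0.453, 0], [0.575, -0.482, 0], [0.575, -0.482, 0], [0.575, -0.482, 0], [0.575, -0.482, 0], [0.575, -0.482, 0]]' --grip '[0, 0, 0, 0, 0, 0, 0, 0, 0, 0, 0, 0, 0, 0, 0, 0, 0]'

```text
t: 20.5
position: [0.6634, -0.1011, 0.1544]
tool_rot: [-0.828, 1.244, -0.078]
force: [0.3, -0.0, -1.9]
finger_gap: 0.597
```

Run:
```python
from h import *
from path import *
s=state();print(s['t'],s['q'].round(3),s['position'],s['tool_rot'],s['force'],s['finger_gap'])
T=R.from_rotvec(s['tool_rot']);print('tilt',np.degrees(np.arccos(T.apply(jz0)[2])))
w=snap('wrist');a=snap('scene');t=snap('top')
o=np.zeros((600,800,3),np.uint8);o[:300,:400]=cv2.resize(w['frame'][:,:,::-1],(400,300));o[:300,400:]=cv2.resize(t['frame'][100:310,280:560,::-1],(400,300));o[300:,:400]=cv2.resize(a['frame'][120:330,230:510,::-1],(400,300));o[300:,400:]=cv2.resize(a['frame'][210:325,330:483,::-1],(400,300),interpolation=cv2.INTER_CUBIC);cv2.imwrite('pics/c6.png',o)
```

```text
20.5 [-0.727  0.439  1.934  1.846  1.418  1.67 ] [ 0.66342865 -0.10108163  0.15444905] [-0.82822452  1.24411103 -0.07796712] [ 0.34732312 -0.02332475 -1.93919733] 0.5972171522016257
tilt 117.95654315386504
```

View pics/c6.png

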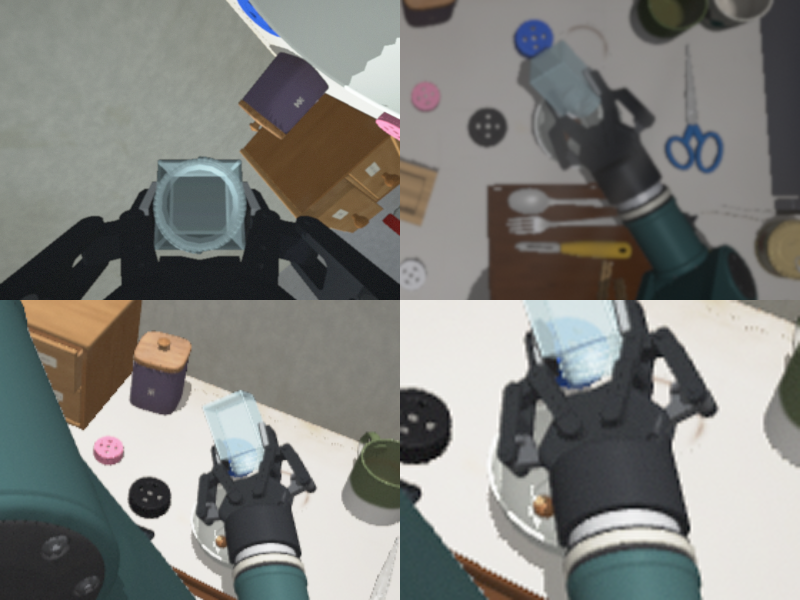

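The jar is now empty at 118° tilt: the wrist view (200,205) shows a bare floor. The bowl is hidden by the gripper, so I'll check it after moving away. Next I plan the return and the placement at about (0.39, 0.19).

Run:
```python
from path import *
q0=np.array([-.727,.439,1.934,1.846,1.418,1.67])
b=np.array([.62,-.145,0]);d=np.array([np.cos(np.radians(-130)),np.sin(np.radians(-130)),0])
for dl in (-3.2,-2.7,3.1-.4):
    T=R.from_euler('z',dl)*J0;x=np.array([.39,.19,.092+.001])-T.apply(m0)
    s=ik(x,T,np.array([.3,.1,1.7,0,1.3,1.6]));print(dl,s.cost,s.x.round(2),x.round(4))
q=cart(q0,tgt(60,-130,110,b-.015*d+[0,0,.25]),9,'R1')
T=R.from_euler('z',-2.9)*J0;x=np.array([.39,.19,.092+.081])-T.apply(m0)
q=cart(q,(x,T),18,'R2')
q=cart(q,(x-[0,0,.08],T),4,'R3')
```

```text
-3.2 0.000650766598933169 [ 0.5  -0.26  2.13 -0.37  0.96  2.55] [0.397  0.1872 0.0435]
-2.7 2.4757368543548878e-27 [ 0.44 -0.36  2.24 -0.23  0.77  2.01] [0.3974 0.1909 0.0435]
2.7 0.005828430339056254 [ 0.34 -0.24  2.08 -0.22  1.05  2.55] [0.3954 0.1848 0.0435]
R1 shift [-4.4 -5.  65.6] rot [-0.771  0.655 -0.006] n 9
1 err7e-30 dq0.10 tilt 111 mouth [ 0.629 -0.135  0.149] botz 0.183 camz 0.108 [-0.73  0.35  1.94  1.75  1.33  1.74]
2 err5e-29 dq0.11 tilt 105 mouth [ 0.627 -0.137  0.162] botz 0.186 camz 0.133 [-0.73  0.26  1.93  1.64  1.24  1.82]
3 err3e-28 dq0.12 tilt  98 mouth [ 0.626 -0.138  0.175] botz 0.189 camz 0.158 [-0.71  0.19  1.91  1.52  1.17  1.92]
4 err1e-27 dq0.14 tilt  92 mouth [ 0.626 -0.138  0.188] botz 0.191 camz 0.183 [-0.69  0.13  1.88  1.38  1.11  2.03]
5 err4e-27 dq0.15 tilt  85 mouth [ 0.626 -0.138  0.2  ] botz 0.194 camz 0.208 [-0.66  0.08  1.85  1.24  1.06  2.14]
6 err1e-26 dq0.16 tilt  79 mouth [ 0.626 -0.138  0.213] botz 0.196 camz 0.233 [-0.63  0.04  1.8   1.08  1.03  2.27]
7 err1e-26 dq0.16 tilt  72 mouth [ 0.627 -0.137  0.226] botz 0.199 camz 0.258 [-0.58 
[... 2190 characters left out ...]
 mouth [0.404 0.171 0.178] botz 0.086 camz 0.289 [ 0.44 -0.42  2.09 -0.27  1.02  2.27]
18 err2e-16 dq0.09 tilt   0 mouth [0.39  0.19  0.173] botz 0.081 camz 0.284 [ 0.53 -0.41  2.1  -0.34  1.04  2.29]
R3 shift [  0.   0. -80.] rot [-0.  0. -0.] n 4
1 err2e-17 dq0.05 tilt   0 mouth [0.39  0.19  0.153] botz 0.061 camz 0.264 [ 0.53 -0.39  2.13 -0.35  0.99  2.31]
2 err2e-17 dq0.05 tilt   0 mouth [0.39  0.19  0.133] botz 0.041 camz 0.244 [ 0.53 -0.36  2.15 -0.36  0.94  2.33]
3 err2e-17 dq0.05 tilt   0 mouth [0.39  0.19  0.113] botz 0.021 camz 0.224 [ 0.53 -0.34  2.18 -0.38  0.89  2.36]
4 err5e-17 dq0.05 tilt   0 mouth [0.39  0.19  0.093] botz 0.001 camz 0.204 [ 0.53 -0.3   2.2  -0.4   0.84  2.39]
```

Request:
carry_out --xyz '[[0, -1, 7], [-1, -1, 15], [-1, -2, 22], [-2, -2, 29], [-2, -3, 36], [-3, -3, 44], [-3, -4, 51], [-3, -4, 51]]' --rot '[[-0.08, 0.068, 0], [-0.16, 0.136, 0], [-0.24, 0.204, 0], [-0.32, 0.272, 0], [-0.4, 0.34, 0], [-0.48, 0.408, 0], [-0.56, 0.476, 0], [-0.56, 0.476, 0]]' --grip '[0, 0, 0, 0, 0, 0, 0, 0]'

```text
t: 21.32
position: [0.6624, -0.1046, 0.2134]
tool_rot: [-1.388, 1.695, -0.261]
force: [1.4, 0.4, 0.7]
finger_gap: 0.6
```

Run:
```python
from h import *
from path import *
s=state();print(s['t'],s['q'].round(3),s['position'],s['force'])
T=R.from_euler('z',-2.6)*J0;x=np.array([.39,.19,.092+.061])-T.apply(m0)
q=cart(s['q'],(x,T),18,'R2')
q=cart(q,(x-[0,0,.06],T),4,'R3')
```

```text
21.3167 [-0.602  0.015  1.766  0.985  1.033  2.345] [ 0.6623861  -0.10458388  0.21343603] [1.41432276 0.42337304 0.74388378]
R2 shift [-265.1  296.2 -109.9] rot [-1.461 -0.264  1.459] n 18
1 err5e-21 dq0.09 tilt  72 mouth [ 0.616 -0.122  0.227] botz 0.200 camz 0.259 [-0.59 -0.01  1.79  0.96  1.05  2.25]
2 err9e-21 dq0.09 tilt  69 mouth [ 0.604 -0.106  0.223] botz 0.191 camz 0.262 [-0.57 -0.04  1.82  0.93  1.05  2.17]
3 err1e-20 dq0.08 tilt  65 mouth [ 0.592 -0.09   0.219] botz 0.182 camz 0.264 [-0.55 -0.07  1.85  0.9   1.06  2.09]
4 err2e-20 dq0.08 tilt  62 mouth [ 0.579 -0.074  0.216] botz 0.173 camz 0.267 [-0.53 -0.11  1.88  0.86  1.06  2.01]
5 err3e-20 dq0.07 tilt  58 mouth [ 0.567 -0.057  0.212] botz 0.164 camz 0.270 [-0.5  -0.14  1.9   0.82  1.06  1.94]
6 err8e-20 dq0.07 tilt  54 mouth [ 0.555 -0.039  0.209] botz 0.155 camz 0.273 [-0.47 -0.17  1.93  0.78  1.06  1.88]
7 err4e-19 dq0.06 tilt  50 mouth [ 0.542 -0.022  0.205] botz 0.146 camz 0.276 [-0.44 -0.21  1.96  0.74  1.05  1.82]
8 err1e-18 dq0.05 tilt  45 mouth [ 0.53  -0.004  0.201] botz 0.137 camz 0.278 [-0.4  -0.25  1.98  0
[... 955 characters left out ...]
 mouth [0.405 0.17  0.159] botz 0.067 camz 0.269 [ 0.28 -0.47  2.17 -0.    0.92  1.73]
18 err5e-26 dq0.11 tilt   0 mouth [0.39  0.19  0.153] botz 0.061 camz 0.264 [ 0.38 -0.46  2.17 -0.11  0.92  1.78]
R3 shift [  0.   0. -60.] rot [-0.  0.  0.] n 4
1 err6e-18 dq0.04 tilt   0 mouth [0.39  0.19  0.138] botz 0.046 camz 0.249 [ 0.38 -0.45  2.2  -0.11  0.88  1.78]
2 err8e-18 dq0.04 tilt   0 mouth [0.39  0.19  0.123] botz 0.031 camz 0.234 [ 0.38 -0.43  2.22 -0.11  0.84  1.79]
3 err1e-17 dq0.04 tilt   0 mouth [0.39  0.19  0.108] botz 0.016 camz 0.219 [ 0.38 -0.41  2.24 -0.12  0.8   1.79]
4 err1e-17 dq0.04 tilt   0 mouth [0.39  0.19  0.093] botz 0.001 camz 0.204 [ 0.38 -0.38  2.25 -0.12  0.76  1.8 ]
```

Request:
carry_out --xyz '[[-15, 16, -6], [-29, 33, -12], [-44, 49, -18], [-59, 66, -24], [-74, 82, -31], [-88, 99, -37], [-103, 115, -43], [-118, 132, -49], [-133, 148, -55], [-147, 165, -61], [-162, 181, -67], [-177, 197, -73], [-191, 214, -79], [-206, 230, -85], [-221, 247, -92], [-236, 263, -98], [-250, 280, -100], [-265, 296, -102], [-265, 296, -102], [-265, 296, -102]]' --rot '[[-0.081, -0.015, 0.081], [-0.162, -0.029, 0.162], [-0.244, -0.044, 0.243], [-0.325, -0.059, 0.324], [-0.406, -0.073, 0.405], [-0.487, -0.088, 0.486], [-0.568, -0.103, 0.567], [-0.649, -0.117, 0.648], [-0.731, -0.132, 0.73], [-0.812, -0.147, 0.811], [-0.893, -0.161, 0.892], [-0.974, -0.176, 0.973], [-1.055, -0.191, 1.054], [-1.136, -0.205, 1.135], [-1.218, -0.22, 1.216], [-1.299, -0.235, 1.297], [-1.38, -0.249, 1.378], [-1.461, -0.264, 1.459], [-1.461, -0.264, 1.459], [-1.461, -0.264, 1.459]]' --grip '[0, 0, 0, 0, 0, 0, 0, 0, 0, 0, 0, 0, 0, 0, 0, 0, 0, 0, 0, 0]'

```text
t: 22.98
position: [0.3916, 0.1929, 0.0992]
tool_rot: [-2.972, -0.313, -0.784]
force: [-0.2, 0.4, -2.7]
finger_gap: 0.598
```

Run:
```python
from h import *
from path import *
s=state();print(s['t'],s['q'].round(3),s['position'],s['force'])
T0=R.from_rotvec(s['tool_rot']);T=R.from_euler('z',-2.6)*J0;x=np.array([.39,.19,.092])-T.apply(m0)
print('to floor',1000*(x-s['position']),'rot fix',(T*T0.inv()).as_rotvec().round(3))
w=snap('wrist');a=snap('scene')
o=np.zeros((600,800,3),np.uint8);o[:300,:400]=cv2.resize(w['frame'][:,:,::-1],(400,300));o[300:,:]=cv2.resize(a['frame'][150:320,80:500,::-1],(800,300),interpolation=cv2.INTER_CUBIC);o[:300,400:]=cv2.resize(a['frame'][210:325,330:483,::-1],(400,300),interpolation=cv2.INTER_CUBIC);cv2.imwrite('pics/c7.png',o)
```

```text
22.9833 [ 0.397 -0.465  2.182 -0.117  0.921  1.805] [0.3916346  0.19286813 0.09916571] [-0.18680088  0.35239776 -2.66279984]
to floor [  5.68217624  -1.22345361 -56.66570972] rot fix [ 0.    -0.008  0.009]
```

View pics/c7.png

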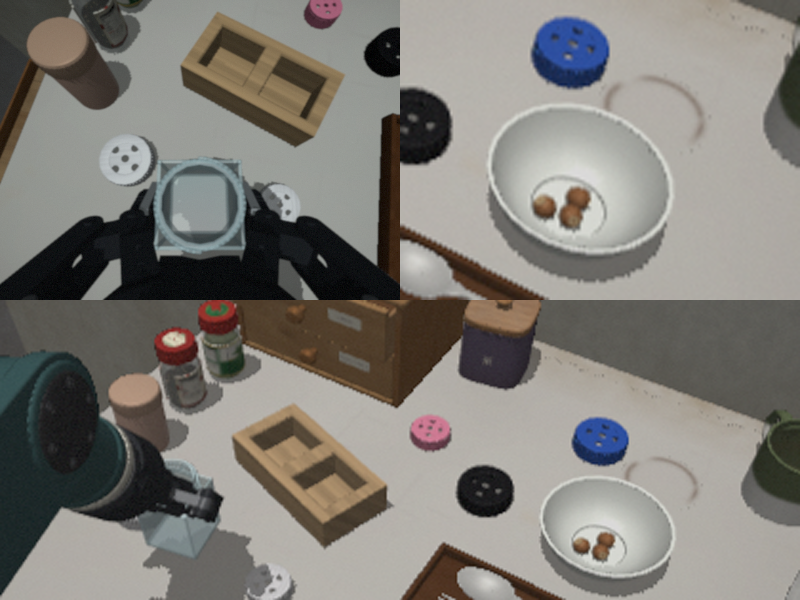

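All three nuts lie in the bowl (enlarged crop near (545,207), (578,197) and (570,215)) and the jar is empty. Now I set the jar down.

Request:
carry_out --xyz '[[1, 0, -12], [2, 0, -25], [2, -1, -38], [2, -1, -46], [2, -1, -50], [2, -1, -53], [2, -1, -55], [2, -1, -55], [2, -1, -55]]' --rot '[[0, -0.008, 0], [0, -0.008, 0], [0, -0.008, 0], [0, -0.008, 0], [0, -0.008, 0], [0, -0.008, 0], [0, -0.008, 0], [0, -0.008, 0], [0, -0.008, 0]]' --grip '[0, 0, 0, 0, 0, 0, 0, 0, 0]'

```text
t: 23.83
position: [0.3975, 0.1903, 0.048]
tool_rot: [-2.969, -0.306, -0.809]
force: [-0.4, 0.2, -2.9]
finger_gap: 0.599
```

Request:
carry_out --xyz '[[0, 0, -1], [0, 0, -2], [0, 0, -3], [0, 0, -4], [0, 0, -4.5], [0, 0, -4.5], [0, 0, -4.5]]' --rot '[[0, 0, 0], [0, 0, 0], [0, 0, 0], [0, 0, 0], [0, 0, 0], [0, 0, 0], [0, 0, 0]]' --grip '[0, 0, 0, 0, 0, 0, 0]'

```text
t: 24.42
position: [0.397, 0.1902, 0.0429]
tool_rot: [-2.97, -0.307, -0.808]
force: [-0.5, 0.2, -2.9]
finger_gap: 0.599
```

Run:
```python
from h import *
from path import *
s=state();print(s['t'],s['position'],s['force'],s['moment'])
T0=R.from_rotvec(s['tool_rot']);print('jar z',T0.apply(jz0).round(4),'tool z',T0.apply([0,0,1]).round(3))
```

```text
24.4167 [0.39702216 0.19023825 0.04287436] [-0.48894988  0.19736053 -2.88663894] [-0.01442413  0.40856972 -0.03535182]
jar z [-8.1e-03  5.0e-04  1.0e+00] tool z [ 0.496  0.099 -0.862]
```

Request:
carry_out --xyz '[[0, 0, -0.5], [0, 0, -1], [0, 0, -1.5], [0, 0, -2], [0, 0, -2], [0, 0, -2]]' --rot '[[0, 0.004, 0], [0, 0.008, 0], [0, 0.008, 0], [0, 0.008, 0], [0, 0.008, 0], [0, 0.008, 0]]' --grip '[0, 0, 0, 0, 0, 0]'

```text
t: 24.92
position: [0.3982, 0.1906, 0.0428]
tool_rot: [-2.971, -0.306, -0.8]
force: [-6.5, -0.7, 8.0]
finger_gap: 0.595
```

Request:
carry_out --xyz '[[0, 0, 0.5], [0, 0, 0.5], [0, 0, 0.5], [0, 0, 0.5], [0, 0, 0.5], [0, 0, 0.5], [-2, 0, 6], [-6, 0, 18], [-10, 0, 36], [-12, 0, 60], [-12, 0, 90], [-12, 0, 125], [-12, 0, 150], [-12, 0, 150]]' --rot '[[0, 0, 0], [0, 0, 0], [0, 0, 0], [0, 0, 0], [0, 0, 0], [0, 0, 0], [0, 0, 0], [0, 0, 0], [0, 0, 0], [0, 0, 0], [0, 0, 0], [0, 0, 0], [0, 0, 0], [0, 0, 0]]' --grip '[0.3, 0.8, 1, 1, 1, 1, 1, 1, 1, 1, 1, 1, 1, 1]'

```text
t: 26.08
position: [0.3881, 0.1915, 0.2]
tool_rot: [-2.963, -0.305, -0.816]
force: [0.7, -0.1, -0.0]
finger_gap: 1.001
```

Run:
```python
from h import *
s=state();print(s['t'],s['q'].round(3),s['position'],s['force'],s['finger_gap'])
w=snap('wrist');a=snap('scene');t=snap('top')
g=cv2.cvtColor(t['frame'],cv2.COLOR_RGB2GRAY)
for h in cv2.HoughCircles(cv2.GaussianBlur(g,(5,5),0),cv2.HOUGH_GRADIENT,1,20,param1=80,param2=15,minRadius=25,maxRadius=36)[0]:
    if np.hypot(h[0]-404,h[1]-187)<15: print('bowl',h,ray(t,h[0],h[1],.048))
o=np.zeros((600,800,3),np.uint8);o[:300,:400]=cv2.resize(w['frame'][:,:,::-1],(400,300));o[:300,400:]=cv2.resize(t['frame'][130:340,160:440,::-1],(400,300));o[300:,:400]=cv2.resize(a['frame'][150:390,130:450,::-1],(400,300),interpolation=cv2.INTER_CUBIC);cv2.imwrite('pics/c8.png',o)
```

```text
26.0833 [ 0.404 -0.558  2.037 -0.113  1.136  1.79 ] [0.38809014 0.19151253 0.19996181] [ 0.70176444 -0.12998228 -0.03837571] 1.0014638798234232
bowl [405.5 187.5  28.4] [ 0.61605516 -0.14468101  0.048     ]
```

View pics/c8.png

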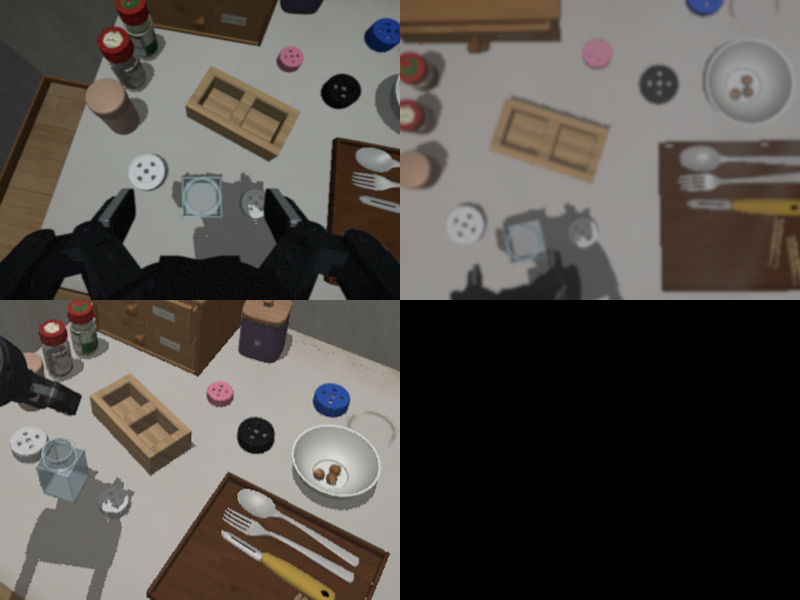

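```bash
python3 -c "
from plant import *
print(job_done())"
```

```text
the job is handed in; nothing more can be done
None
```

The job is done and handed in at about 26 s of the 72 s allowed. The cap lies flat on the worktop, all three nuts are in the bowl, and the empty jar stands upright clear of the stand and bowl.

**How it went:** I unscrewed the cap in one 3.4 rad grip and laid it holes up near (0.41, 0.28). The first pour dropped one nut into the bowl but stalled at 93° tilt. I untilted, turned the wrist and poured again sideways to 118°, which emptied the jar. The jar was then set down near (0.39, 0.19).

**Last checks:** The final pictures show three nuts in the bowl and the cap flat. The jar stands upright with the gripper open and clear, and the other jars and caps look undisturbed. Wrist force at the end was about 0.

**Disagreements and doubts:**
- **Joint 5 limit:** during the stalled pour, joint 5 read 0.1665 against its stated lower limit of 0.17, which may count as passing its range.
- **Bowl position:** the last bowl measurement differs from the first by about 4 mm in x. I take that as noise in the circle fit, since the fitted radius changed too (28.4 against 30 px). The bowl was not seen to be touched.

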